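# Zero the photometer on the blank, then read the algae sample

### The arm

A 6-joint arm with a two-finger parallel gripper is mounted at the origin on a cart in front of the work surface, level with it; the furniture and walls round the work are solid. World frame = base frame: x ahead of the robot, y to its left, z up, the work surface at z = 0. Lengths are in m, angles in rad, forces in N, time in s.
With the tool pointing down it reaches from about 0.225 to 0.875 m from the base axis. Payload 3.4 kg.
Tool frame: the origin (TCP) lies between the finger pads; the fingertips stand 8 mm ahead of it and the grasp point (between the pads) lies 11 mm behind it; z points along the fingers, y is the line along which they close (so a half turn about z gives the same grasp; the last joint's range is limited). The gripper opens to 85 mm and grips with 20 to 120 N. Pads are 22 mm wide; open, the fingers measure 114 mm over their backs; the gripper's body (76 mm by 85 mm) begins 54 mm behind the grasp point. The pads swing forward as they close: fully open they stand 13 mm farther back than shut.
Start: joints at [-1.393, 0.276, 1.505, -0, 1.361, -0.121], TCP at [0.169, -0.55, 0.239] pointing down, gripper open.
Joint ranges: [-2.89, 2.89], [-0.75, 2.08], [0.22, 2.7], [-1.18, 4.32], [0.11, 2.71], [-2.7, 2.7]. Speed limits (rad/s): [2.57, 2.57, 3.14, 3.14, 3.14, 3.14].

### API

Orientations are given as a unit quaternion [w, x, y, z].
In Python, from rig import manip gives the robot as it stands.
- The arm moves only by the tool move_arm, never from a script. Its argument "deltas" is a list that holds one entry, the list of rows, each a list of 5 numbers: the shift along the tool's x, y, z normalised to -1 to 1, where 1 is 80 cm, then the turn about the tool's z normalised to -1 to 1, where 1 is 120 degrees, then the closure, from -1 (fully open) to 1 (shut). In form: [[[tx, ty, tz, twist, grip], ...]]. A call has 1 to 12 rows; each row is the pose to reach, as a shift and turn from the pose commanded when the call began, along the tool's axes at that moment; what a row does not reach only later rows make up. A row lasts 1/10 s, in which the tool goes at most 50 mm and 8.59 degrees, less where a joint would pass 70% of its speed; a pose out of reach is approached as far as the arm can. A call with a number of a shift or a turn outside -1 to 1 is refused whole. A call with a gripper value outside its range is refused whole. The fingers move at their own pace and stop on an object; "squeeze" is the grip in N (left out, the last holds). Time passes only in rows, so rows that repeat a pose let the fingers close. It gives the time, the measured TCP pose, the force, the opening and the grip force at its end, in the units of the state.
- manip.get_state(): the state, without advancing time (a new reading comes with each control period).
- manip.get_image(name): name is "side" or "top"; returns the picture (420x560x3 uint8, red, green, blue); there is no depth.
- manip.camera_params(name): a dict with "fx", "fy", "cx", "cy" (pixels), "R" (3x3) and "t" (3): a world point X has camera coordinates R X + t. Camera axes: x right, y down, z forward; pixel columns grow to the right and rows downward; lengths in m; the calibration is good to about 2 mm. A picture is of the moment at which its call begins. camera_params takes no time and is no camera call.
- manip.sign_off(): hands the job in; it is judged then, once.
The state is a dict: "clock": time; "qpos": joint angles; "qd": joint speeds; "effort": joint torques, N m; "position": TCP position; "ee_rot": TCP orientation; "contact_force": force on the tool from outside, world axes, zero at the start; "moment": the same for the moment, N m; "width": finger opening in m; "gripper_force": force on a finger pad.
Only numpy, scipy, OpenCV 4.12 (cv2) and the standard library are available. Lean on these libraries where they do the work, as an engineer would, in place of code of your own. Each camera call takes 0.05 s, during which the arm holds its last target. There are 200 camera calls.

### The job

Take an absorbance reading on the bench photometer using fingertips only: push its dark lid down until it is fully shut, press the white zero key while the blank is still in the beam, push the black knob on the front fully in to bring the green sample into the beam, then press the green read key. Touch everything lightly: do not lift or shift the photometer, do not open the lid again or press any key out of turn, and leave the blue key and the things round about as they are. At the end the lid is shut, the knob fully in and all keys are up.

Things in the scene. Friction and masses are not known exactly. Their poses are not given: they have to be found in the camera images.
- photometer: the bench photometer: light grey instrument, 215 mm deep (x), 240 mm wide (y), not fastened to the table (about 3 kg). Origin under its middle on the table; its +x points from its front to its back, +y to its left as seen from the front, z up. Low key deck along the front (x -0.110 to -0.050, top at z 0.060); behind it a raised block (x -0.048 to +0.110, top at z 0.100) with a raked display on the left and the cell well, closed by the lid, on the right
- lid_hinge (a point): middle of the lid's hinge line, at the rear edge of the lid, fixed on the photometer at (0.060, -0.047, 0.103) in its frame; the hinge line runs along the photometer's y
- lid_front (a point): middle of the upper front edge of the lid's rubber pad, 87 mm in front of the hinge line and 12 mm above it when shut. The dark lid is 93 mm long, 104 mm wide; a soft rubber pad with rounded front covers its top from 12 to 87 mm in front of the hinge line; the pad's upper face lies 15 mm above the hinge line when shut (z 0.118) and gives up to 7 mm, about 1.2 N for each mm
- cell_lid (a joint): lid angle, rad: 0 = shut, growing as it opens upward and back (stop at 1.2). It starts ajar, at 0.3 to 0.58, and stays where it is left. Pressing straight down on the pad with 1 to 3 N, 30 to 50 mm in front of the hinge line (fingertip wholly behind the front edge), turns it down to its stop, where the pad takes up further pressing; pressing against the front edge from before it only jams it
- zero_key_top (a point): centre of the top of the white key (left of the three), 20x20 mm, 9 mm above the deck; it goes straight down. The keys stand in a row along the photometer's y, 46 mm apart: white, blue, green from left to right; the display's bezel rises 28 mm behind their centres, the deck's front edge is 22 mm before them
- zero_key (a joint): white zero key, m pressed down: 0 = up, 0.007 = at its stop; it counts as pressed beyond 0.002. Springs back; needs 0.5 N to start and about 3 N at the stop
- read_key_top (a point): centre of the top of the green key (right of the three), made like the white one
- read_key (a joint): green read key, m pressed down, made like the white one
- blue_key_top (a point): centre of the top of the blue key in the middle, made like the others; to be left alone
- blue_key (a joint): blue key, m pressed down, made like the others
- knob_face (a point): centre of the front face of the soft black rubber knob (it gives up to 7 mm, about 1.2 N for each mm), 22 mm across and 16 mm long, its axis level 36 mm above the table, on a thin steel rod that sticks out of the photometer's front below the deck on the right (0.046 m in front of the front face when out). Pushed straight along the photometer's +x
- carrier (a joint): cell carrier, m: 0 = rod out, clear blank in the beam; 0.022 = rod fully in at its stop, green sample in the beam. It slides against about 2 N of friction and stays where it is left; once it is at the stop the soft knob takes up further pushing
- flask_a: stoppered conical flask of green culture, 63 mm wide, 120 mm tall, standing to the left of the photometer. Origin at the centre of its underside. A bystander
- cylinder_a: glass measuring cylinder on a hexagonal foot, 59x68 mm, 172 mm tall, standing to the right of the photometer. Origin at the centre of its underside. A bystander
- drop_iodine: brown dropper bottle with black cap, 27 mm wide, 61 mm tall, left of the photometer. Origin at the centre of its underside. A bystander
- counting_chamber: glass counting chamber lying flat, 35x76x5 mm, left of the photometer's front. Origin at the centre of its underside. A bystander
- marker_a: blue-capped marker lying flat, 136 mm long, 15 mm high, right of the photometer's front. Origin at the centre of its underside. A bystander
- notebook_1: dark blue notebook lying flat, 148x110x16 mm, left front of the table. Origin at the centre of its underside. A bystander
- pen_1: black pen, 145 mm long, lying on the notebook. Origin at the centre of its underside. A bystander

How it is judged:
By the outcome, as a careful person would: the job done as asked, in the order asked, and still so for the second after the job is handed in, with the robot touching nothing.
It also fails if it takes over 64 s, if anything falls off the work surface, if the arm or the gripper's body presses on something with over 40 N, if the wrist force passes 120 N, or if a joint passes its speed limit or range.

## Working session

There is one attempt and no reset: what is moved stays moved. The work goes in short steps, Python scripts to look and compute and a tool call to move; the robot and the scene stay as the last step left them, time stands still between calls to the robot, and variables do not carry over. Pictures are saved under pics/ and viewed, at most 10 in all, crops included, and the job is handed in when it is done.

Besides the shell and the picture viewer there is one more tool, called after "Call:" by a JSON object that holds its "op" and its "data", one argument or row to a line. move_arm: Moves the arm, as the interface text tells. Scaled input: -1 to 1 covers 80 cm each way for a shift and 120 degrees each way for a turn. Its arguments: {"type":"object","properties":{"deltas":{"type":"array","items":{"type":"array","items":{"type":"array","items":{"type":"number","minimum":-1,"maximum":1}}}},"squeeze":{"type":"number"}},"required":["deltas"]}

```bash
mkdir -p pics; cat > h.py <<'E'
from rig import manip
import numpy as np, cv2
def snap(n,f):
    im=manip.get_image(n); cv2.imwrite('pics/'+f,im[:,:,::-1]); return im
def ray(n,u,v):
    p=manip.camera_params(n); R=np.array(p['R']);t=np.array(p['t'])
    return -R.T@t, R.T@np.array([(u-p['cx'])/p['fx'],(v-p['cy'])/p['fy'],1])
def plane(n,u,v,z):
    c,d=ray(n,u,v); return c+d*(z-c[2])/d[2]
def proj(n,X):
    p=manip.camera_params(n); c=np.array(p['R'])@np.array(X)+np.array(p['t'])
    return np.array([p['fx']*c[0]/c[2]+p['cx'],p['fy']*c[1]/c[2]+p['cy']])
def tri(a,b):
    (c1,d1),(c2,d2)=ray('top',*a),ray('side',*b)
    s=np.linalg.lstsq(np.c_[d1,-d2],c2-c1,rcond=None)[0]
    p,q=c1+s[0]*d1,c2+s[1]*d2; return (p+q)/2,np.linalg.norm(p-q)
E
python3 - <<'E'
from h import *
for n in('top','side'):
    snap(n,n+'1.png'); p=manip.camera_params(n); print(n,ray(n,p['cx'],p['cy']),p['fx'])
print(manip.get_state())
E
```

```text
top (array([ 0.35481345, -0.04614183,  1.45636756]), array([ 0.15883847, -0.00181292, -0.98730292])) 466.50001740064033
side (array([0.33800111, 0.80471252, 0.5589773 ]), array([ 0.24659319, -0.85047187, -0.464639  ])) 425.67018498290486
{'clock': 0.1, 'qpos': array([-1.39300005e+00,  2.76541432e-01,  1.50596172e+00,  1.26687992e-05,
        1.36069423e+00, -1.20983048e-01]), 'qd': array([ 0.00049597, -0.00103126, -0.00252822, -0.00244926, -0.00066533,
       -0.00010464]), 'effort': array([ 1.54514120e-03, -4.17699265e+01, -2.46404475e+01, -1.51126983e-04,
        5.79319560e-03,  4.61267589e-06]), 'position': array([ 0.16918505, -0.54909538,  0.23853853]), 'ee_rot': array([-8.02218629e-04,  9.88861980e-01,  1.48833262e-01, -1.65979062e-05]), 'contact_force': array([-0.23309173,  0.14989116,  0.7543445 ]), 'moment': array([ 0.01539329, -0.01245948, -0.00998674]), 'gripper_force': 0.0, 'width': 0.08581302051658152}
```

View pics/top1.png

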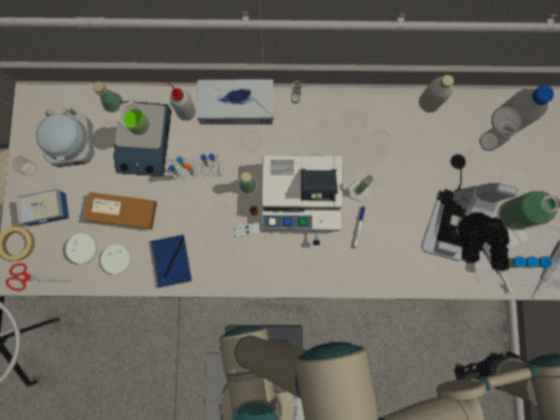

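View pics/side1.png

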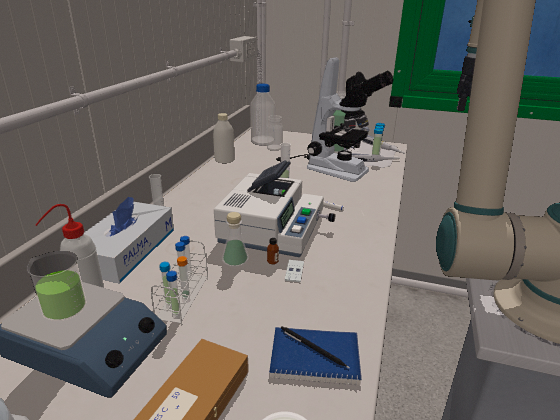

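The top view shows the photometer at about (262–342, 155–230), with keys at (270,222), (287,222) and (303,222) and the knob near (317,241). The side view shows the lid ajar at about (270,178), the keys near (300,222) and the knob at (332,217). I'll enlarge both for measuring.

```bash
python3 - <<'E'
from h import *
t=cv2.imread('pics/top1.png');s=cv2.imread('pics/side1.png')
a=cv2.resize(t[145:250,250:350],None,fx=5.6,fy=5.6,interpolation=cv2.INTER_CUBIC)[:,:400*2]
b=cv2.resize(s[155:260,210:350],None,fx=5.6,fy=5.6,interpolation=cv2.INTER_CUBIC)
cv2.imwrite('pics/ct.png',a);cv2.imwrite('pics/cs.png',b)
def cents(im,x0,x1,y0,y1,n):
    h=cv2.cvtColor(im,cv2.COLOR_BGR2HSV)
    for nm,lo,hi in(('blue',(100,120,60),(125,255,255)),('green',(50,120,50),(85,255,255))):
        m=cv2.inRange(h,lo,hi); M=np.zeros_like(m);M[y0:y1,x0:x1]=m[y0:y1,x0:x1]
        k,_,st,c=cv2.connectedComponentsWithStats(M)
        print(n,nm,[(st[i][:5].tolist(),c[i].round(2).tolist(),plane(n,*c[i],.069).round(4).tolist()) for i in range(1,k) if st[i][4]>4])
cents(t,258,345,200,235,'top');cents(s,270,330,195,250,'side')
E
```

```text
top blue [([284, 218, 8, 7, 51], [287.29, 221.06], [0.5426, -0.0842, 0.069])]
top green [([299, 218, 8, 8, 51], [302.24, 221.25], [0.5424, -0.129, 0.069])]
side blue [([297, 216, 9, 7, 52], [301.08, 219.27], [0.5408, -0.0749, 0.069])]
side green [([302, 208, 9, 7, 46], [305.78, 211.09], [0.5402, -0.1202, 0.069])]
```

View pics/ct.png

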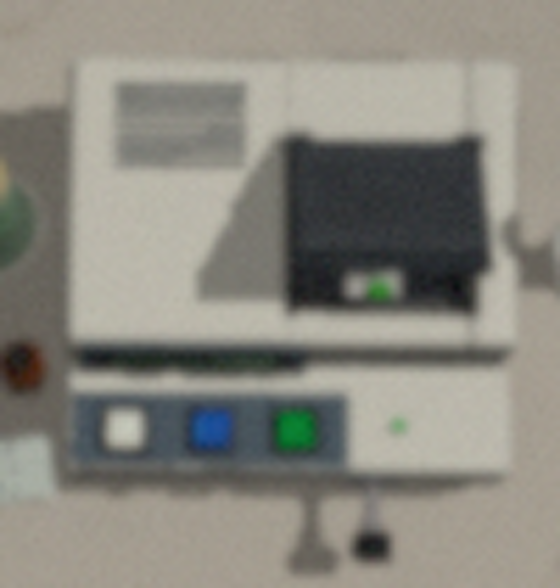

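View pics/cs.png

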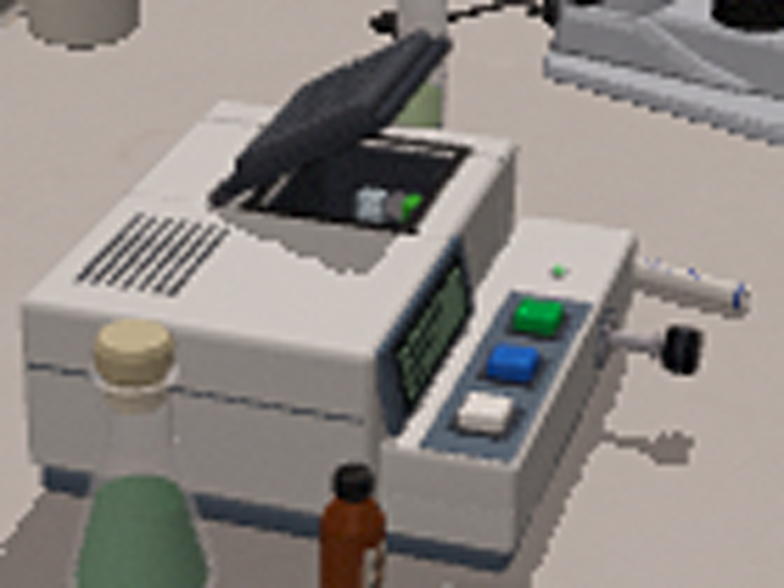

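The enlarged top crop shows the key centres at (124,430), (211,430) and (296,430). The block's back corners are at (72,62) and (517,65), the lid hinge edge is near y=140 and the knob is at (371,546). The side crop shows the key tops at (487,410), (514,360) and (540,315), the knob at (683,350), and the lid open at roughly 0.5 rad.

```bash
python3 - <<'E'
from h import *
T=lambda x,y:((x+.5)/5.6-.5+250,(y+.5)/5.6-.5+145)
S=lambda x,y:((x+.5)/5.6-.5+210,(y+.5)/5.6-.5+155)
for n,a,b in(('w',(124,430),(487,409)),('b',(211,430),(514,359)),('g',(296,430),(540,313)),('knob',(371,546),(683,350))):
    z=.036 if n=='knob' else .069
    p,e=tri(T(*a),S(*b)); print(n,p.round(4),e.round(4),plane('top',*T(*a),z).round(4),plane('side',*S(*b),z).round(4))
for n,a,z in(('bl',(72,62),.1),('br',(517,65),.1),('fl',(72,347),.1),('fr',(514,347),.1),('deckfl',(70,470),.06),('deckfr',(507,472),.06),('hingeL',(290,140),.11),('hingeR',(478,140),.11),('knobtip',(371,562),.03)):
    print(n,plane('top',*T(*a),z).round(4))
E
```

```text
w [ 0.5419 -0.0375  0.0659] 0.0004 [ 0.5412 -0.0375  0.069 ] [ 0.5408 -0.0321  0.069 ]
b [ 0.5422 -0.0842  0.0655] 0.0002 [ 0.5417 -0.0841  0.069 ] [ 0.5408 -0.078   0.069 ]
g [ 0.5422 -0.1299  0.0657] 0.0007 [ 0.5421 -0.1297  0.069 ] [ 0.5404 -0.1236  0.069 ]
knob [ 0.4827 -0.1726  0.0353] 0.001 [ 0.4832 -0.1725  0.036 ] [ 0.482  -0.1712  0.036 ]
bl [ 0.7357 -0.0079  0.1   ]
br [ 0.7363 -0.2463  0.1   ]
fl [ 0.5809 -0.0099  0.1   ]
fr [ 0.583  -0.2426  0.1   ]
deckfl [ 0.5205 -0.0086  0.06  ]
deckfr [ 0.5215 -0.2437  0.06  ]
hingeL [ 0.6914 -0.1241  0.11  ]
hingeR [ 0.6923 -0.2236  0.11  ]
knobtip [ 0.475 -0.173  0.03 ]
```

Call:
{"op": "move_arm", "data": {
  "deltas": [
    [[0.711,-0.272,0,0.143,1],[0.711,-0.272,0,0.143,1],[0.711,-0.272,0,0.143,1],[0.711,-0.272,0,0.143,1],[0.711,-0.272,0,0.143,1],[0.711,-0.272,0,0.143,1],[0.711,-0.272,0,0.143,1],[0.711,-0.272,0,0.143,1],[0.711,-0.272,0,0.143,1],[0.711,-0.272,0,0.143,1],[0.711,-0.272,0,0.143,1],[0.711,-0.272,0,0.143,1]]
  ],
  "squeeze": 20
}}

```text
clock: 1.3
position: [0.6387, -0.1814, 0.2388]
ee_rot: [0.0, 1.0, -0.0, -0.0]
contact_force: [0.7, -0.9, 0.3]
width: -0.0003
gripper_force: 0.0
```

Call:
{"op": "move_arm", "data": {
  "deltas": [
    [[0,0,0,0,1],[0,0,0,0,1],[0,0,0,0,1]]
  ]
}}

```text
clock: 1.6
position: [0.6365, -0.1835, 0.2388]
ee_rot: [0.0, 1.0, -0.001, -0.001]
contact_force: [-0.0, 0.0, -0.5]
width: -0.0001
gripper_force: 0.0
```

Call:
{"op": "move_arm", "data": {
  "deltas": [
    [[0.0156,-0.0119,0.02,0,1],[0.0156,-0.0119,0.048,0,1],[0.0156,-0.0119,0.048,0,1],[0.0156,-0.0119,0.048,0,1]]
  ]
}}

```text
clock: 2.0
position: [0.6494, -0.1738, 0.2001]
ee_rot: [-0.0, 1.0, -0.001, -0.001]
contact_force: [0.3, 0.4, 0.6]
width: 0.0001
gripper_force: 0.0
```

```bash
python3 - <<'E'
from h import *
t=snap('top','top2.png');s=snap('side','side2.png')
a=cv2.resize(t[145:250,250:350,::-1],None,fx=4,fy=4,interpolation=cv2.INTER_CUBIC)
b=cv2.resize(s[135:240,230:330,::-1],None,fx=4,fy=4,interpolation=cv2.INTER_CUBIC)
cv2.imwrite('pics/c2.png',np.hstack([a,b])); st=manip.get_state();print(st['position'],st['contact_force'])
print(proj('side',st['position']+[0,0,-.008]),proj('top',st['position']+[0,0,-.008]))
E
```

```text
[ 0.6503181  -0.17405108  0.20176189] [ 0.23292686 -0.61533814  0.20353805]
[270.8837771 151.6855136] [321.13845477 176.83114953]
```

View pics/c2.png

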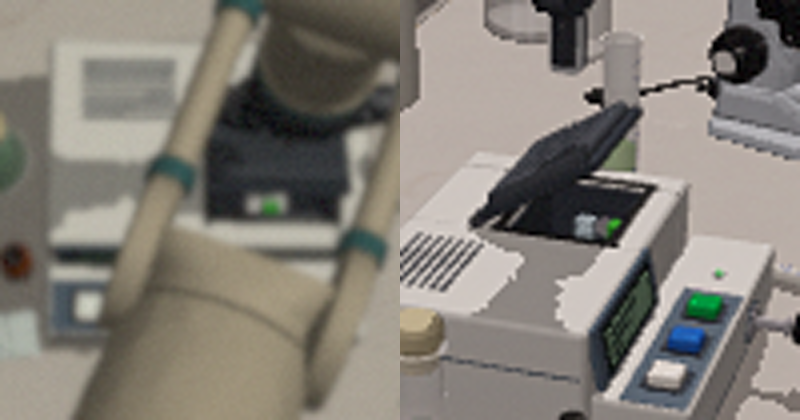

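The side crop shows the closed fingertip at about (570,70), above the lid pad and behind its front edge, which matches the projection. Next I'll press the lid down.

Call:
{"op": "move_arm", "data": {
  "deltas": [
    [[0,0,0.012,0,1],[0,0,0.024,0,1],[0,0,0.036,0,1],[0,0,0.044,0,1],[0,0,0.052,0,1],[0,0,0.06,0,1],[0,0,0.066,0,1],[0,0,0.072,0,1],[0,0,0.078,0,1],[0,0,0.084,0,1],[0,0,0.09,0,1],[0,0,0.09,0,1]]
  ]
}}

```text
clock: 3.3
position: [0.6495, -0.1734, 0.1279]
ee_rot: [-0.0, 1.0, -0.0, -0.001]
contact_force: [-0.9, -0.1, -0.6]
width: -0.0002
gripper_force: 0.0
```

Call:
{"op": "move_arm", "data": {
  "deltas": [
    [[0,0,0.003,0,1],[0,0,0.005,0,1],[0,0,0.007,0,1],[0,0,0.007,0,1],[0,0,0.007,0,1]]
  ]
}}

```text
clock: 3.8
position: [0.65, -0.1736, 0.1237]
ee_rot: [0.0, 1.0, -0.0, 0.0]
contact_force: [-1.4, 0.8, 3.6]
width: -0.0003
gripper_force: 1.6
```

```bash
cat > f.py <<'E'
from h import *
F=[];P=[]
for i in range(6):
    manip.get_image('side'); s=manip.get_state(); F.append(s['contact_force']);P.append(s['position'])
print(np.mean(F,0).round(2),np.mean(P,0).round(4),s['clock'])
E
python3 f.py
```

```text
[-1.46 -0.06  3.41] [ 0.65   -0.1735  0.1236] 4.1
```

Call:
{"op": "move_arm", "data": {
  "deltas": [
    [[0,0,0.001,0,1],[0,0,0.0025,0,1],[0,0,0.0025,0,1],[0,0,0.0025,0,1]]
  ]
}}

```text
clock: 4.5
position: [0.65, -0.1735, 0.1216]
ee_rot: [0.0, 1.0, -0.0, 0.0]
contact_force: [-1.6, 1.1, 5.7]
width: -0.0
gripper_force: 2.8
```

```bash
python3 f.py
```

```text
[-1.88  0.25  5.17] [ 0.65   -0.1736  0.1217] 4.8
```

Call:
{"op": "move_arm", "data": {
  "deltas": [
    [[0,0,-0.03,0,1],[0,0,-0.06,0,1],[-0.04,-0.05,-0.06,0,1],[-0.08,-0.1,-0.06,0,1],[-0.12,-0.15,-0.06,0,1],[-0.1356,-0.17,-0.04,0,1],[-0.1356,-0.17,-0.01,0,1],[-0.1356,-0.17,0.02,0,1],[-0.1356,-0.17,0.03,0,1],[-0.1356,-0.17,0.03,0,1]]
  ]
}}

```text
clock: 5.8
position: [0.5408, -0.0373, 0.0958]
ee_rot: [-0.0, 1.0, -0.0, -0.001]
contact_force: [-0.3, 0.7, 0.7]
width: -0.0001
gripper_force: 0.0
```

```bash
python3 - <<'E'
from h import *
t=snap('top','top3.png');s=snap('side','side3.png')
b=cv2.resize(s[155:260,210:350,::-1],None,fx=5,fy=5,interpolation=cv2.INTER_CUBIC)
cv2.imwrite('pics/c3.png',b)
E
python3 f.py
```

```text
[-0.04  0.14  0.05] [ 0.5425 -0.0378  0.0982] 6.2
```

View pics/c3.png

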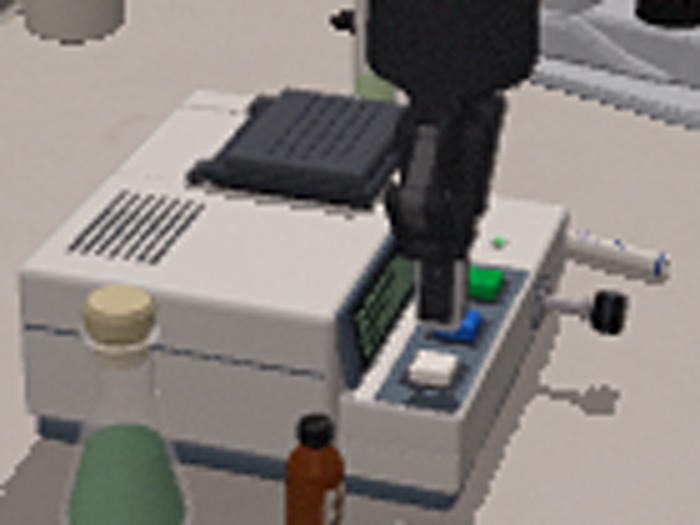

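The lid now lies shut, at crop (300,140). The fingertip at (437,322) hangs about 21 mm above the white key at (433,365), in line with it.

Call:
{"op": "move_arm", "data": {
  "deltas": [
    [[0,0,0.015,0,1],[0,0,0.025,0,1],[0,0,0.029,0,1],[0,0,0.033,0,1],[0,0,0.034,0,1],[0,0,0.034,0,1]]
  ]
}}

```text
clock: 6.8
position: [0.5409, -0.0374, 0.0701]
ee_rot: [-0.0, 1.0, -0.0, -0.001]
contact_force: [-2.4, -0.4, 4.1]
width: 0.0001
gripper_force: 1.5
```

```bash
python3 f.py
```

```text
[-2.21  0.51  3.36] [ 0.541  -0.0374  0.0701] 7.1
```

Call:
{"op": "move_arm", "data": {
  "deltas": [
    [[0,0,-0.02,0,1],[0,0,-0.06,0,1],[-0.03,0.02,-0.1,0,1],[-0.07,0.06,-0.1,0,1],[-0.11,0.11,-0.1,0,1],[-0.139,0.155,-0.1,0,1],[-0.139,0.169,-0.05,0,1],[-0.139,0.169,0,0,1],[-0.139,0.169,0.035,0,1],[-0.139,0.169,0.05,0,1],[-0.139,0.169,0.05,0,1]]
  ]
}}

```text
clock: 8.2
position: [0.4296, -0.1723, 0.0283]
ee_rot: [-0.001, 1.0, -0.001, -0.001]
contact_force: [-0.1, 0.1, 0.6]
width: 0.0001
gripper_force: 0.0
```

```bash
python3 - <<'E'
from h import *
s=snap('side','side4.png')
b=cv2.resize(s[155:260,230:370,::-1],None,fx=5,fy=5,interpolation=cv2.INTER_CUBIC)
cv2.imwrite('pics/c4.png',b)
E
python3 f.py
```

```text
[0.31 0.06 0.  ] [ 0.4313 -0.1731  0.0309] 8.55
```

View pics/c4.png

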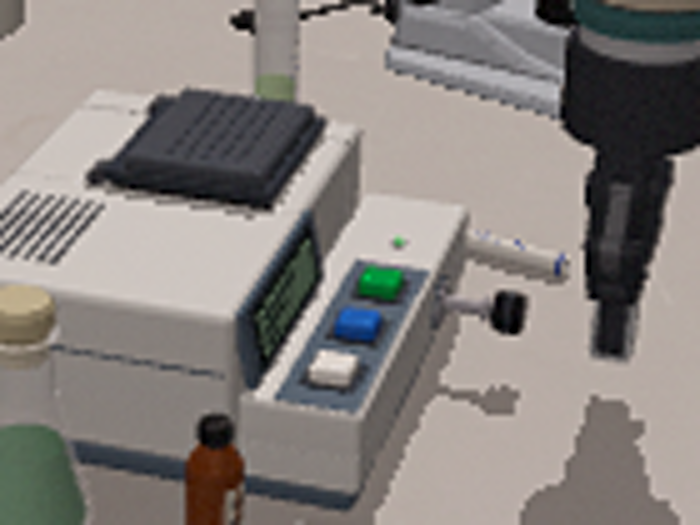

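All keys are up and the lid is shut. The fingertip at (612,355) is in front of the knob at (508,312).

Call:
{"op": "move_arm", "data": {
  "deltas": [
    [[0.015,0,0,0,1],[0.03,0,0,0,1],[0.038,0,0,0,1],[0.044,0,0,0,1],[0.05,0,0,0,1],[0.055,0,0,0,1],[0.06,0,0,0,1],[0.065,0,0,0,1],[0.065,0,0,0,1]]
  ]
}}

```text
clock: 9.45
position: [0.4826, -0.1725, 0.0299]
ee_rot: [-0.0, 1.0, -0.0, 0.0]
contact_force: [-1.7, -0.9, 0.6]
width: -0.0001
gripper_force: 0.8
```

```bash
python3 f.py
```

```text
[-1.13 -0.75 -0.86] [ 0.4823 -0.1725  0.03  ] 9.75
```

Call:
{"op": "move_arm", "data": {
  "deltas": [
    [[0.003,0,0,0,1],[0.006,0,0,0,1],[0.006,0,0,0,1],[0.006,0,0,0,1]]
  ]
}}

```text
clock: 10.15
position: [0.4872, -0.1725, 0.0301]
ee_rot: [-0.0, 1.0, -0.0, -0.0]
contact_force: [-0.9, -0.2, -0.5]
width: -0.0002
gripper_force: 0.8
```

```bash
python3 f.py
```

```text
[-1.63 -0.46 -1.07] [ 0.4871 -0.1725  0.0301] 10.45
```

Still sliding at about 1.6 N, so I'll continue in small steps.

Call:
{"op": "move_arm", "data": {
  "deltas": [
    [[0.002,0,0,0,1],[0.003,0,0,0,1],[0.003,0,0,0,1]]
  ]
}}

```text
clock: 10.75
position: [0.489, -0.1725, 0.03]
ee_rot: [-0.0, 1.0, -0.0, -0.001]
contact_force: [-3.1, -0.9, 1.0]
width: -0.0004
gripper_force: 1.7
```

```bash
python3 f.py
```

```text
[-3.38 -0.56 -0.18] [ 0.4891 -0.1725  0.03  ] 11.05
```

Call:
{"op": "move_arm", "data": {
  "deltas": [
    [[0.001,0,0,0,1],[0.002,0,0,0,1],[0.002,0,0,0,1]]
  ]
}}

```text
clock: 11.35
position: [0.4905, -0.1725, 0.03]
ee_rot: [-0.0, 1.0, -0.0, -0.001]
contact_force: [-4.7, -1.1, 0.5]
width: 0.0
gripper_force: 2.6
```

```bash
python3 f.py
```

```text
[-4.97 -0.61  0.65] [ 0.4905 -0.1725  0.03  ] 11.65
```

Force now rises at the pad's stiffness, so the carrier is at its stop. Next I'll back off and go over the green key.

Call:
{"op": "move_arm", "data": {
  "deltas": [
    [[-0.025,0,0,0,1],[-0.075,0,0,0,1],[-0.075,0,-0.04,0,1],[-0.075,0,-0.1,0,1],[-0.07,-0.02,-0.15,0,1],[-0.02,-0.053,-0.165,0,1],[0.03,-0.053,-0.165,0,1],[0.0638,-0.053,-0.15,0,1],[0.0638,-0.053,-0.11,0,1],[0.0638,-0.053,-0.085,0,1],[0.0638,-0.053,-0.085,0,1],[0.0638,-0.053,-0.085,0,1]]
  ]
}}

```text
clock: 12.85
position: [0.5436, -0.1304, 0.0987]
ee_rot: [0.0, 1.0, -0.0, 0.001]
contact_force: [-0.2, 0.2, -0.7]
width: 0.0001
gripper_force: 0.0
```

```bash
python3 - <<'E'
from h import *
s=snap('side','side5.png')
b=cv2.resize(s[155:260,230:370,::-1],None,fx=5,fy=5,interpolation=cv2.INTER_CUBIC)
cv2.imwrite('pics/c5.png',b)
E
python3 f.py
```

```text
[-0.22 -0.59  0.2 ] [ 0.5433 -0.1306  0.0995] 13.2
```

View pics/c5.png

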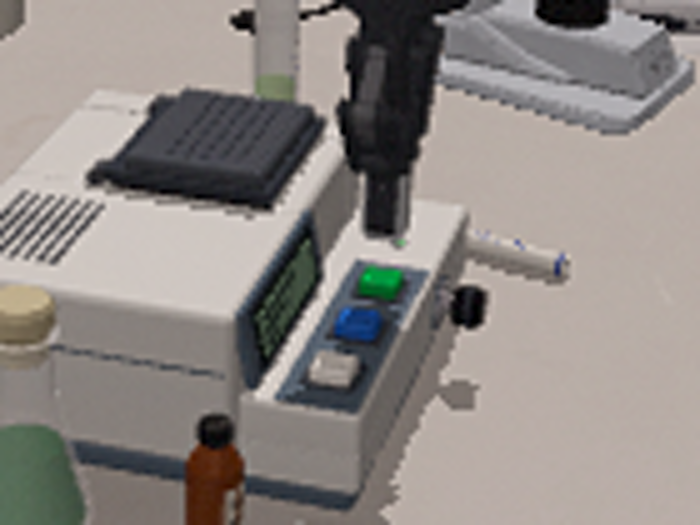

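The knob is in, at (468,305), and the photometer has not moved. The fingertip at (385,235) hangs above the green key at (381,282).

Call:
{"op": "move_arm", "data": {
  "deltas": [
    [[0,0,0.015,0,1],[0,0,0.026,0,1],[0,0,0.03,0,1],[0,0,0.034,0,1],[0,0,0.036,0,1],[0,0,0.036,0,1],[0,0,0.036,0,1]]
  ]
}}

```text
clock: 13.9
position: [0.5415, -0.13, 0.0699]
ee_rot: [-0.0, 1.0, -0.0, -0.001]
contact_force: [-1.9, 0.5, 6.2]
width: -0.0003
gripper_force: 3.3
```

```bash
python3 f.py
```

```text
[-2.66  0.51  6.82] [ 0.5415 -0.13    0.0698] 14.2
```

Call:
{"op": "move_arm", "data": {
  "deltas": [
    [[0,0,-0.01,0,1],[0,0,-0.04,0,1],[0,0,-0.09,0,1],[-0.03,0,-0.13,0,1],[-0.08,0,-0.15,0,1],[-0.13,0,-0.15,0,1],[-0.18,0,-0.15,0,1],[-0.18,0,-0.15,0,1],[-0.18,0,-0.15,0,1]]
  ]
}}

```text
clock: 15.1
position: [0.3982, -0.1303, 0.1899]
ee_rot: [0.0, 1.0, -0.001, 0.001]
contact_force: [-0.3, -0.4, -1.0]
width: 0.0002
gripper_force: 0.0
```

```bash
python3 - <<'E'
from h import *
s=snap('side','side6.png')
b=cv2.resize(s[155:260,230:370,::-1],None,fx=5,fy=5,interpolation=cv2.INTER_CUBIC)
cv2.imwrite('pics/c6.png',b)
E
python3 f.py
```

```text
[ 0.19 -0.   -0.35] [ 0.3994 -0.1304  0.1893] 15.45
```

View pics/c6.png

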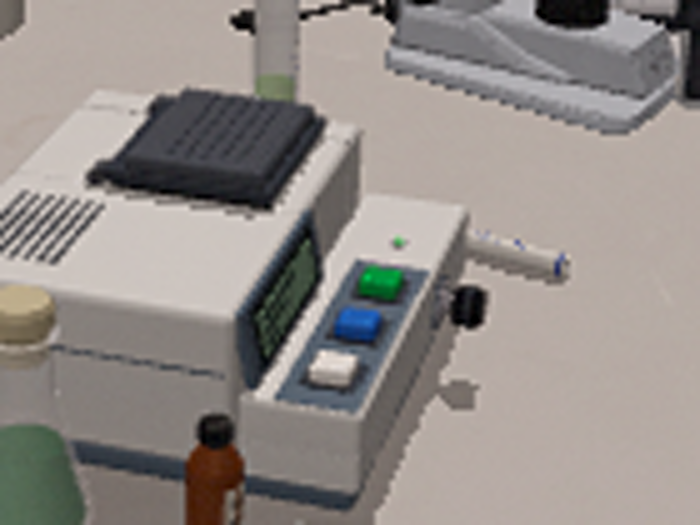

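The lid is shut, the knob is in at (468,305), all keys are up, nothing has shifted and the arm is clear.

```bash
python3 -c "
from rig import manip
print(manip.sign_off())"
```

```text
the job is handed in; nothing more can be done
None
```

The job is handed in at about 15 s: lid shut, white zero key pressed, knob pushed to its stop, then green read key pressed; the last picture shows all keys up and the photometer unmoved, but no verdict came back at hand-in.

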